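Shim the label-roll stand

TASK

Slide the roll of label tape up off the spindle of the wooden stand and set it down flat and wholly on the round cork mat. Then take the wedge by its block and, keeping it flat on the counter, push it thin end first straight in under the middle of the stand's front edge until the red line across the wedge reaches that edge and the stand's whole front is about 5 mm clear of the counter. Finish there, still gripping the wedge with the stand resting on it; leave the stand against its stop and do not disturb the other things.

Things in the scene. Friction and masses are not known exactly. Their poses are not given: they have to be found in the camera images.
- stand: Loose wooden roll stand, about 0.7 kg, 160 (x) by 180 (y) mm. Deck 10 to 35 mm high on two side runners along x (35 wide, 10 high), so a tunnel 110 wide, 10 high runs under its middle along x. Steel spindle, 16 thick, at the deck's centre, up to 93 mm. Origin: centre of underside, on the counter. +x points to the stop behind it; the front edge is at x = -80 mm.
- front_left (a point): Lowest front corner of the stand's left runner, at (-80, +90, 0) mm in the stand's frame; its height is the clearance of the front above the counter (counter at height 0).
- front_right (a point): Lowest front corner of the stand's right runner, at (-80, -90, 0) mm in the stand's frame.
- stop: Fixed dark steel angle, 240 mm long (y), 30 mm high, screwed down 1 to 3 mm behind the stand; it keeps the stand from sliding back when the wedge is pushed. Origin: underside, middle of the upright flange (12 mm thick); +x away from the stand.
- roll: Wound roll of cream label tape, 60 mm outside diameter, 32 mm bore, 48 mm high, 0.11 kg, standing on the stand's deck with the spindle through its bore (spindle stands 10 mm above the roll). Origin: centre of its underside; z is its axis.
- mat: Round cork mat, 110 mm across, 3 mm thick, fixed to the counter, to the left or the right. Origin: centre of its underside.
- wedge: Loose oak wedge, 0.13 kg, left or right. Grip block 30 (x) by 40 (y), 45 mm high; ramp 40 wide along +x, 24 high at x = 15, falling straight to 4 at the blunt tip, x = 115; flat base. Red line across the ramp at x = 57.5, 15.5 high: there the stand's front is 5.5 mm up, 1 mm more per 5 mm pushed (5 to 15 N). Origin: underside, below the block's centre; +x to the tip.
- mug: Bystander, leave it: white ceramic mug, 80 mm wide, 85 mm tall. Origin: centre of its underside.
- canister: Bystander, leave it: blue jar with wooden cap, 84 mm wide, 120 mm tall. Origin: centre of its underside.
- tamper: Bystander, leave it: steel coffee tamper, 56 mm wide, 82 mm tall. Origin: centre of its underside.
- screwdriver: Bystander, leave it: orange-handled screwdriver lying on the counter, about 200 mm long. Origin: about the middle of its length.
- cup: Bystander, leave it: small steel cup, 70 mm wide, 60 mm tall. Origin: centre of its underside.
- pads: Bystander, leave it: cardboard box of felt pads, 80 x 60 x 30 mm. Origin: centre of its underside.

How it is judged:
By the outcome, as a careful person would: the job done as asked, in the order asked, and still so for the second after the job is handed in, while the arm keeps its last pose, push and grip.
It also fails if it takes over 59 s, if anything falls off the work surface, if the arm or the gripper's body presses on something with over 40 N, if the wrist force passes 120 N, or if a joint passes its speed limit or range.

ROBOT

A 7-joint arm with a two-finger parallel gripper is mounted at the origin on the work surface. World frame = base frame: x ahead of the robot, y to its left, z up, the work surface at z = 0. Lengths are in mm, angles in rad, forces in N, time in s.
With the tool pointing down it reaches from about 400 to 875 mm from the base axis. Payload 4.4 kg.
Tool frame: the origin (TCP) lies midway between the tips of the shut fingers; the grasp point (between the pads) lies ctrl.grip_depth behind it (ctrl.grip_depth is the distance from the TCP to the grasp point, in mm); z points along the fingers, y is the line along which they close (so a half turn about z gives the same grasp; the last joint's range is limited). The gripper opens to 85 mm and grips with 20 to 120 N. Pads are 22 mm wide; open, the fingers measure 114 mm over their backs; the gripper's body (76 mm by 85 mm) begins 54 mm behind the grasp point. The pads swing forward as they close: fully open they stand 13 mm farther back than shut.
Start: joints at [-1.249, 0.628, 0.038, 1.517, -0.027, 0.996, -0.02], TCP at [245.777, 601.757, 231.313] pointing down, gripper open.
Joint ranges: [-3.06, 3.06], [-0.37, 2.12], [-1.25, 1.32], [0.18, 2.47], [-1.1, 4.24], [0.23, 1.98], [-2.94, 2.94]. Speed limits (rad/s): [2.57, 2.57, 3.14, 3.14, 3.14, 3.14, 3.14].

INTERFACE

Orientations are given as [roll, pitch, yaw] about the fixed x, y, z axes, in that order (R = Rz(yaw) Ry(pitch) Rx(roll)).
In Python, from cell import ctrl gives the robot as it stands.
- The arm moves only by the tool carry_out, never from a script. Its argument "deltas" is one flat list of numbers, 7 for each row, row after row: the turn, a rotation vector about the tool's x, y, z in degrees, then the shift along the tool's x, y, z in m, then the closure, from -1 (fully open) to 1 (shut). In form: [wx, wy, wz, dx, dy, dz, claw, wx, wy, wz, dx, dy, dz, claw, ...]. A call has 1 to 12 rows; each row shifts and turns the commanded pose from where the row before left it, along the tool's axes as they then stand; what a row does not reach is not made up. A row lasts 1/8 s, in which the tool goes at most 62.5 mm and 10.7 degrees, less where a joint would pass 70% of its speed; a pose out of reach is approached as far as the arm can. A call with a gripper value outside its range is refused whole. The fingers move at their own pace and stop on an object; the grip force is fixed at half the most. Time passes only in rows, so rows that do not move let the fingers close. It gives the time, the measured TCP pose, the force, the opening and the grip force at its end, in the units of the state.
- ctrl.read_state(): the state, without advancing time (a new reading comes with each control period).
- ctrl.get_image(name): name is "scene" or "top" or "wrist"; returns the picture (400x640x3 uint8, red, green, blue); there is no depth.
- ctrl.calibration(name): a dict with "mtx" (3x3 intrinsics, pixels), "R" (3x3) and "t" (3): a world point X has camera coordinates R X + t. Camera axes: x right, y down, z forward; pixel columns grow to the right and rows downward; lengths in mm; the calibration is good to about 2 mm. A picture is of the moment at which its call begins: read the wrist's pose just before it. calibration takes no time and is no camera call; for the wrist camera it gives the pose at the moment of the call.
- ctrl.finish_job(): hands the job in; it is judged then, once.
The state is a dict: "clock": time; "qpos": joint angles; "qd": joint speeds; "tau": joint torques, N m; "eef_pos": TCP position; "tool_rot": TCP orientation; "force": force on the tool from outside, world axes, zero at the start; "torque": the same for the moment, N m; "width": finger opening in mm; "gripper_force": force on a finger pad.
Only numpy, scipy, OpenCV 4.12 (cv2) and the standard library are available. Lean on these libraries where they do the work, as an engineer would, in place of code of your own. Each camera call takes 0.05 s, during which the arm holds its last target. There are 200 camera calls.

## Working session

There is one attempt and no reset: what is moved stays moved. The work goes in short steps, Python scripts to look and compute and a tool call to move; the robot and the scene stay as the last step left them, time stands still between calls to the robot, and variables do not carry over. Pictures are saved under pics/ and viewed, at most 10 in all, crops included, and the job is handed in when it is done.

Besides the shell and the picture viewer there is one more tool, called after "Call:" by a JSON object that holds its "name" and its "arguments". carry_out: Moves the arm, as the interface text tells. Its arguments: {"type":"object","properties":{"deltas":{"type":"array"}},"required":["deltas"]}

```bash
mkdir -p pics
python3 - <<'E'
from cell import ctrl
import cv2,numpy as np
s=ctrl.read_state(); print({k:np.round(v,3).tolist() for k,v in s.items()}, ctrl.grip_depth)
for n in("scene","top"):
    im=ctrl.get_image(n); cv2.imwrite(f"pics/{n}0.png",im[:,:,::-1]); c=ctrl.calibration(n); print(n,{k:np.round(v,3).tolist() for k,v in c.items()})
E
```

```text
{'clock': 0.0, 'qpos': [-1.249, 0.629, 0.038, 1.518, -0.027, 0.996, -0.02], 'qd': [-0.001, -0.0, -0.001, -0.001, -0.0, 0.001, -0.0], 'tau': [0.001, -56.341, 1.227, -19.345, 0.011, 0.01, -0.0], 'eef_pos': [245.516, 601.168, 230.405], 'tool_rot': [-3.14, -0.0, 2.754], 'force': [-0.426, 0.467, 0.351], 'torque': [-0.08, 0.003, 0.015], 'gripper_force': 0.0, 'width': 85.866} 18.700000000000003
scene {'mtx': [[412.577, 0.0, 322.048], [0.0, 412.577, 207.112], [0.0, 0.0, 1.0]], 'R': [[-0.411, 0.912, -0.007], [0.47, 0.205, -0.859], [-0.781, -0.356, -0.513]], 't': [262.149, -240.061, 1613.763]}
top {'mtx': [[489.544, 0.0, 320.034], [0.0, 489.544, 203.993], [0.0, 0.0, 1.0]], 'R': [[0.018, -1.0, -0.015], [-0.989, -0.016, -0.149], [0.148, 0.017, -0.989]], 't': [-2.083, 595.244, 1205.014]}
```

View pics/top0.png

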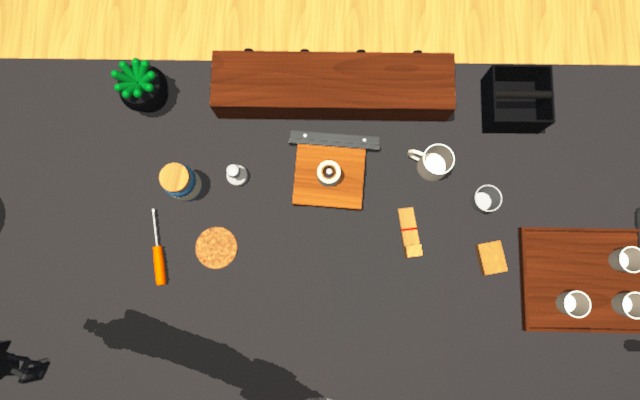

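View pics/scene0.png

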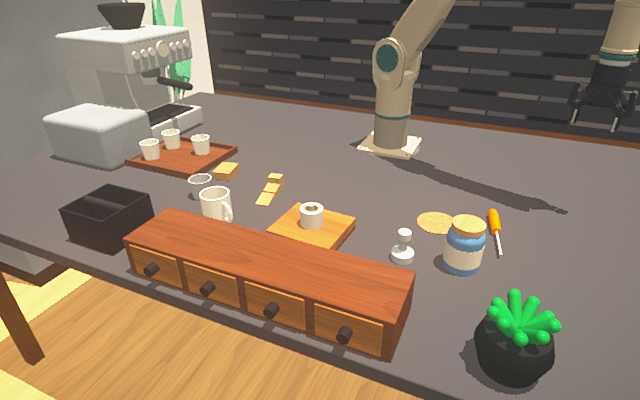

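The top view shows the stand at about (330,176) with its roll at (329,172), the stop at (335,140), the mat at (216,248), and the wedge on the right with its tip at (407,208), red line at (409,229) and block at (414,251). The scene view agrees with this layout. Next I measure.

```bash
cat > h.py <<'E'
from cell import ctrl
import cv2,numpy as np
def ray(c,px,z):
    d=c["R"].T@np.linalg.solve(c["mtx"],[px[0],px[1],1.]); o=-c["R"].T@c["t"]
    return (o+d*(z-o[2])/d[2])
def proj(c,X):
    p=c["mtx"]@(c["R"]@np.array(X,float)+c["t"]); return p[:2]/p[2]
def mask(im,roi,lo,hi):
    h=cv2.cvtColor(im,cv2.COLOR_RGB2HSV); m=cv2.inRange(h,lo,hi); k=np.zeros_like(m); x0,y0,x1,y1=roi; k[y0:y1,x0:x1]=m[y0:y1,x0:x1]; return k
def big(m): return max(cv2.findContours(m,cv2.RETR_EXTERNAL,cv2.CHAIN_APPROX_NONE)[0],key=cv2.contourArea)
E
python3 - <<'E'
from h import *
im=cv2.imread("pics/top0.png")[:,:,::-1].copy(); c=ctrl.calibration("top")
print("cam",-c["R"].T@c["t"])
hsv=cv2.cvtColor(im,cv2.COLOR_RGB2HSV)
for p in[(216,248),(310,190),(408,218),(409,229),(414,252),(412,240),(340,172),(320,165),(329,172),(350,140),(380,230)]: print(p,im[p[1],p[0]],hsv[p[1],p[0]])
o=((3,90,90),(30,255,255))
for n,roi,z in(("mat",(185,215,250,280),3),("stand",(285,142,375,220),35),("wedge",(390,200,430,262),0)):
    k=big(mask(im,roi,*o)); r=cv2.minAreaRect(k); (ex,ey),_,_=cv2.fitEllipse(k)
    print(n,cv2.contourArea(k),"rect",r,"cen",ray(c,r[0],z).round(1),"ell",ray(c,(ex,ey),z).round(1))
    b=cv2.boxPoints(r); print(b.round(1).tolist()); print(np.array([ray(c,q,z)[:2] for q in b]).round(1).tolist())
    ap=cv2.approxPolyDP(k,3,True)[:,0]; print("poly",[(q.tolist(),ray(c,q,z)[:2].round(0).tolist()) for q in ap])
v=cv2.resize(im[125:275,285:440],None,fx=5,fy=4*1,interpolation=cv2.INTER_CUBIC) 
v=cv2.resize(im[125:270,285:440],None,fx=4,fy=4,interpolation=cv2.INTER_CUBIC); cv2.imwrite("pics/crop0.png",v[:,:,::-1])
E
```

```text
cam [ 409.77752912  -13.78528944 1279.94997147]
(216, 248) [238 171 102] [ 15 146 238]
(310, 190) [238 152  67] [ 15 183 238]
(408, 218) [250 210 124] [ 20 129 250]
(409, 229) [247  81  43] [  6 211 247]
(414, 252) [254 226 133] [ 23 121 254]
(412, 240) [249 207 123] [ 20 129 249]
(340, 172) [237 234 204] [ 27  36 237]
(320, 165) [254 254 245] [ 30   9 254]
(329, 172) [252 251 248] [ 23   4 252]
(350, 140) [129 127 124] [ 18  10 129]
(380, 230) [103  99  96] [ 13  17 103]
mat 1372.5 rect ((216.0, 247.0), (42.0, 42.0), 90.0) cen [483.6 278.3   3. ] ell [482.6 278.9   3. ]
[[195.0, 226.0], [237.0, 226.0], [237.0, 268.0], [195.0, 268.0]]
[[537.7, 336.5], [539.5, 225.7], [430.2, 221.0], [428.3, 330.3]]
poly [([223, 227], [536.0, 262.0]), ([208, 228], [533.0, 302.0]), ([196, 240], [501.0, 332.0]), ([196, 256], [459.0, 329.0]), ([207, 267], [431.0, 299.0]), ([223, 267], [432.0, 258.0]), ([235, 256], [461.0, 228.0]), ([236, 240], [503.0, 227.0])]
stand 4158.5 rect ((328.43145751953125, 176.4593963623047), (70.46332550048828, 61.98493576049805), 4.085616588592529) cen [669.2 -12.4  35. ] ell
[... 160 characters left out ...]
]
[[593.2, 82.6], [757.3, 75.3], [746.3, -108.8], [583.0, -98.2]]
poly [([297, 144], [755.0, 71.0]), ([292, 204], [595.0, 80.0]), ([361, 209], [585.0, -97.0]), ([365, 149], [744.0, -107.0])]
wedge 801.5 rect ((409.8986511230469, 231.8581085205078), (50.84379959106445, 18.559547424316406), 81.02737426757812) cen [ 531.9 -227.6    0. ] ell [ 527.5 -226.6    0. ]
[[396.79998779296875, 208.1999969482422], [415.1000061035156, 205.3000030517578], [423.0, 255.5], [404.70001220703125, 258.3999938964844]]
[[593.8, -193.7], [602.3, -241.9], [470.9, -261.0], [462.6, -213.5]]
poly [([398, 208], [594.0, -197.0]), ([405, 257], [466.0, -214.0]), ([420, 256], [469.0, -253.0]), ([413, 208], [595.0, -236.0])]
```

View pics/crop0.png

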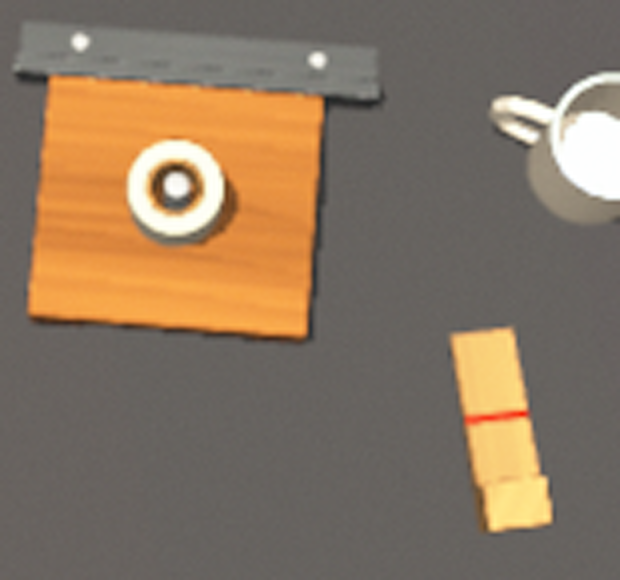

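The crop shows the stand squarely oriented with a small yaw of about -0.06. The roll is centred on the spindle, and the wedge lies flat with its tip pointing ahead. Measured positions:
- Stand: centre about (670,-13)
- Mat: (483,278)
- Wedge: from about (467,-233) to (594,-216)

These match the given sizes. Now I rotate and move above the stand.

Call:
{"name": "carry_out", "arguments": {"deltas": [0,0,-7.4,0,0,-0.02,-1,0,0,-7.4,0,0,-0.02,-1,0,0,-7.4,0,0,-0.02,-1]}}

```text
clock: 0.48
eef_pos: [245.6, 601.4, 291.3]
tool_rot: [-3.14, -0.0, -3.138]
force: [-0.3, -0.3, -0.1]
width: 85.1
gripper_force: 0.0
```

Call:
{"name": "carry_out", "arguments": {"deltas": [0,0,0,-0.033,-0.05,0,-1,0,0,0,-0.033,-0.05,0,-1,0,0,0,-0.033,-0.05,0,-1,0,0,0,-0.033,-0.05,0,-1,0,0,0,-0.033,-0.05,0,-1,0,0,0,-0.033,-0.05,0,-1,0,0,0,-0.033,-0.05,0,-1,0,0,0,-0.033,-0.05,0,-1,0,0,0,-0.033,-0.05,0,-1,0,0,0,-0.033,-0.05,0,-1,0,0,0,-0.033,-0.05,0,-1,0,0,0,-0.033,-0.05,0,-1]}}

```text
clock: 1.98
eef_pos: [642.2, 0.0, 290.9]
tool_rot: [3.141, -0.001, 3.141]
force: [0.6, 1.5, 0.8]
width: 85.5
gripper_force: 0.0
```

Run:
```python
from h import *
c=ctrl.calibration("wrist"); im=ctrl.get_image("wrist"); cv2.imwrite("pics/w1.png",im[:,:,::-1]); np.savez("w1.npz",**c)
print("cam",-c["R"].T@c["t"],c["R"][2]); 
for n,p in(("stand",(670,-13,35)),("front",(590,-9,35)),("wedgeblock",(485,-230,45))): print(n,proj(c,p))
```

```text
cam [5.74140341e+02 3.90481064e-02 4.33923406e+02] [ 2.65823094e-01 -3.77275410e-04 -9.64021753e-01]
stand [312.9724665  188.67568866]
front [315.3679864  131.75828591]
wedgeblock [135.75660142  45.0241775 ]
```

View pics/w1.png

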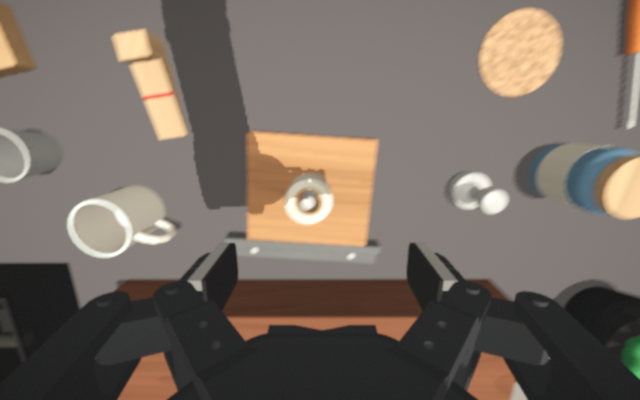

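The wrist view shows everything in one picture: the wedge with its block at (135,45), red line at (158,96) and tip at (172,136), the stand's front edge from (249,132) to (378,139), the roll at (308,199), and the mat at (521,52). I measure these.

Run:
```python
from h import *
im=cv2.imread("pics/w1.png")[:,:,::-1].copy(); c=dict(np.load("w1.npz"))
def poly(n,roi,lo,hi,z,e=3):
    k=big(mask(im,roi,lo,hi)); ap=cv2.approxPolyDP(k,e,True)[:,0]; el=cv2.fitEllipse(k)
    print(n,cv2.contourArea(k),"ell",np.round(el[0],1),np.round(el[1],1),ray(c,el[0],z)[:2].round(1)); print([(q.tolist(),ray(c,q,z)[:2].round(0).tolist()) for q in ap] if len(ap)<12 else len(ap))
poly("mat",(465,0,580,110),(3,60,80),(30,255,255),3)
poly("stand",(235,120,390,250),(3,75,40),(30,255,255),35)
poly("wedge",(100,20,200,145),(3,75,80),(30,255,255),0)
poly("red",(100,20,200,145),(0,130,80),(8,255,255),15.5)
poly("red2",(100,20,200,145),(170,90,80),(180,255,255),15.5) if mask(im,(100,20,200,145),(170,90,80),(180,255,255)).sum() else 0
poly("roll",(275,165,345,230),(0,0,170),(180,60,255),83)
v=cv2.resize(im[20:150,90:290],None,fx=4,fy=4,interpolation=cv2.INTER_CUBIC); cv2.imwrite("pics/c1.png",v[:,:,::-1])
```

```text
mat 5847.5 ell [520.2  51.8] [77.  96.7] [484.2 273. ]
13
stand 13674.0 ell [309.  187.3] [126.2 150.9] [668.  -18.6]
[([245, 134], [593.0, -105.0]), ([247, 239], [748.0, -114.0]), ([367, 244], [757.0, 69.0]), ([377, 139], [600.0, 76.0]), ([255, 130], [588.0, -91.0])]
wedge 3974.0 ell [150.6  76.7] [ 42.4 137.7] [ 515.3 -242.6]
[([116, 33], [460.0, -281.0]), ([112, 40], [468.0, -288.0]), ([118, 59], [492.0, -284.0]), ([131, 62], [496.0, -267.0]), ([158, 138], [600.0, -245.0]), ([185, 135], [596.0, -204.0]), ([161, 40], [468.0, -221.0]), ([145, 29], [455.0, -241.0])]
red 43.5 ell [159.7  95.1] [ 2.5 30.4] [ 541.  -225.1]
[([173, 92], [537.0, -206.0]), ([144, 98], [545.0, -248.0])]
roll 1641.0 ell [308.3 201.1] [44.7 46.9] [674.8 -17.5]
[([315, 179], [646.0, -9.0]), ([300, 180], [647.0, -28.0]), ([287, 192], [663.0, -45.0]), ([286, 211], [688.0, -47.0]), ([298, 222], [703.0, -31.0]), ([319, 221], [702.0, -4.0]), ([331, 208], [684.0, 12.0]), ([332, 195], [667.0, 13.0]), ([325, 184], [652.0, 4.0])]
```

View pics/c1.png

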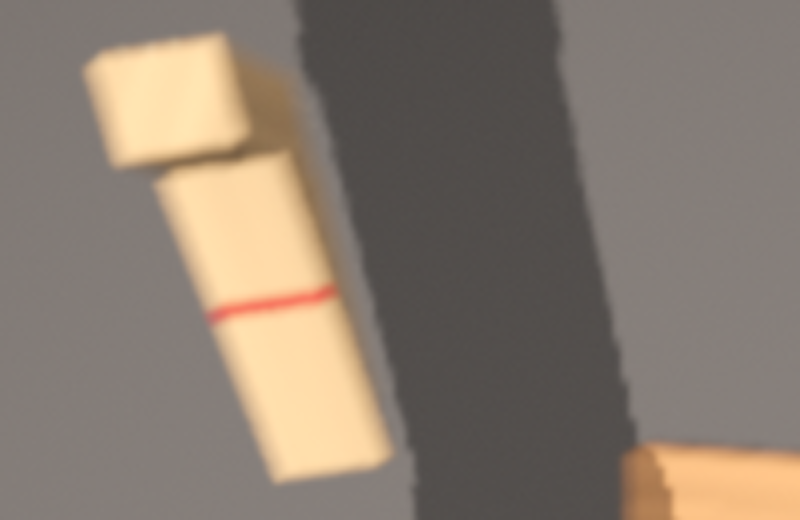

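The crop clearly shows the block top corners at (85,68), (222,32), (250,130), (115,167) and the red line from (212,318) to (336,290). The wrist measurements sit about 5 mm off the top ones in y, possibly because the arm was still settling. I retake the picture at rest and compare.

Run:
```python
from h import *
s=ctrl.read_state(); print(s["eef_pos"].round(1) if hasattr(s["eef_pos"],"round") else s["eef_pos"], np.round(s["qd"],3))
c=ctrl.calibration("wrist"); im=ctrl.get_image("wrist"); cv2.imwrite("pics/w2.png",im[:,:,::-1])
c0=dict(np.load("w1.npz")); print("dcam",-c["R"].T@c["t"]+c0["R"].T@c0["t"])
old=cv2.imread("pics/w1.png")[:,:,::-1]
g=lambda a:np.float32(cv2.cvtColor(np.ascontiguousarray(a[:240]),cv2.COLOR_RGB2GRAY)); print("shift",cv2.phaseCorrelate(g(old),g(im)))
t=ctrl.calibration("top"); it=cv2.imread("pics/top0.png")[:,:,::-1].copy()
P=lambda cc,l,z:print([ray(cc,q,z)[:2].round(1).tolist() for q in l])
q=lambda l:[(90+a/4-.375,20+b/4-.375) for a,b in l]
P(c0,q([(85,68),(222,32),(250,130),(115,167)]),45);P(c0,q([(212,318),(336,290)]),15.5);P(c0,q([(278,482),(390,458)]),4)
print("top crop wedge")
q=lambda l:[(285+a/4-.375,125+b/4-.375) for a,b in l]
P(t,q([(482,486),(546,474),(552,523),(490,532)]),45);P(t,q([(467,421),(528,412)]),15.5);P(t,q([(450,335),(512,328)]),4)
# roll top ellipse in top
m=mask(it,(310,155,348,190),(0,0,225),(180,70,255)); e=cv2.fitEllipse(big(m)); print("roll top",e,ray(t,e[0],83)[:2])
```

```text
[645.9 -11.2 290.5] [-0.027 -0.042  0.042  0.103  0.029 -0.02  -0.131]
dcam [ 3.14177979 -9.2965363  -0.6871567 ]
shift ((12.339039290722042, -1.5987896631258423), 0.11986910422643025)
[[475.7, -258.9], [465.9, -215.2], [493.0, -211.0], [503.5, -255.0]]
[[546.3, -249.8], [537.2, -205.3]]
[[603.2, -241.8], [594.5, -199.1]]
top crop wedge
[[491.5, -207.8], [499.7, -247.9], [469.1, -251.3], [462.8, -212.5]]
[[535.2, -203.1], [541.7, -242.4]]
[[592.8, -194.0], [598.1, -234.7]]
roll top ((328.346923828125, 171.35629272460938), (22.392797470092773, 23.044214248657227), 67.89965057373047) [672.14181308 -12.03289989]
```

The arm was still moving when I took that picture, so I'll let it settle and re-measure.

Call:
{"name": "carry_out", "arguments": {"deltas": [0,0,0,0,0,0,-1,0,0,0,0,0,0,-1,0,0,0,0,0,0,-1,0,0,0,0,0,0,-1]}}

```text
clock: 2.58
eef_pos: [641.4, 2.6, 291.5]
tool_rot: [3.141, 0.0, -3.14]
force: [0.9, 0.1, 0.1]
width: 85.2
gripper_force: 0.0
```

Run:
```python
from h import *
c=ctrl.calibration("wrist"); im=ctrl.get_image("wrist"); cv2.imwrite("pics/w3.png",im[:,:,::-1]); np.savez("w3.npz",**c)
s=ctrl.read_state(); print(np.round(s["eef_pos"],1),np.abs(s["qd"]).max())
def poly(n,roi,lo,hi,z,e=3):
    k=big(mask(im,roi,lo,hi)); ap=cv2.approxPolyDP(k,e,True)[:,0]; el=cv2.fitEllipse(k)
    print(n,cv2.contourArea(k),np.round(el[0],1),np.round(el[1],1),ray(c,el[0],z)[:2].round(1)); print([(q.tolist(),ray(c,q,z)[:2].round(0).tolist()) for q in ap] if len(ap)<12 else len(ap))
poly("mat",(470,0,595,115),(3,60,80),(30,255,255),3)
poly("stand",(235,115,400,255),(3,75,40),(30,255,255),35)
poly("red",(100,20,210,145),(0,130,80),(8,255,255),15.5)
poly("roll",(275,160,360,235),(0,0,170),(180,60,255),83)
```

```text
[641.4   2.3 291.5] 0.007895449740394463
mat 5577.5 [520.7  51.2] [76.3 93.1] [482.3 276.1]
13
stand 13385.0 [309.4 186.4] [125.6 148.9] [666.2 -15.6]
[([247, 131], [588.0, -100.0]), ([247, 237], [745.0, -111.0]), ([366, 244], [756.0, 70.0]), ([377, 139], [599.0, 78.0])]
red 61.5 [159.5  94. ] [ 2.8 34.1] [ 539.2 -223.1]
[([173, 92], [537.0, -204.0]), ([144, 96], [542.0, -245.0])]
roll 1575.5 [308.7 200. ] [44.1 45.6] [672.9 -14.5]
[([308, 177], [643.0, -15.0]), ([289, 188], [657.0, -39.0]), ([286, 203], [677.0, -44.0]), ([294, 217], [696.0, -34.0]), ([313, 222], [703.0, -9.0]), ([326, 215], [693.0, 8.0]), ([332, 198], [670.0, 15.0]), ([323, 183], [651.0, 4.0])]
```

Both views now agree within 3 mm. Estimates:
- Roll: (672.5,-13.5)
- Stand: (671,-14), yaw -0.06
- Mat: (482.5,277.5)
- Wedge: block (481,-230), yaw 0.13

Now I descend over the roll.

Call:
{"name": "carry_out", "arguments": {"deltas": [0,0,0,-0.016,-0.008,0.02,-1,0,0,0,-0.015,-0.008,0.03,-1,0,0,0,0,0,0.035,-1,0,0,0,0,0,0.035,-1,0,0,0,0,0,0.03,-1,0,0,0,0,0,0.03,-1,0,0,0,0,0,0.025,-1,0,0,0,0,0,0.02,-1,0,0,0,0,0,0.015,-1,0,0,0,0,0,0.008,-1,0,0,0,0,0,0,-1,0,0,0,0,0,0,-1]}}

```text
clock: 4.12
eef_pos: [673.3, -14.4, 44.1]
tool_rot: [3.142, 0.002, 3.141]
force: [-0.1, -1.1, 0.0]
width: 85.4
gripper_force: 0.0
```

Call:
{"name": "carry_out", "arguments": {"deltas": [0,0,0,0,0,0,1,0,0,0,0,0,0,1,0,0,0,0,0,0,1,0,0,0,0,0,0,1,0,0,0,0,0,0,1,0,0,0,0,0,0,1]}}

```text
clock: 4.88
eef_pos: [673.4, -14.4, 44.5]
tool_rot: [3.141, 0.002, 3.141]
force: [-0.9, -0.4, 5.6]
width: 59.0
gripper_force: 64.9
```

Call:
{"name": "carry_out", "arguments": {"deltas": [0,0,0,0,0,-0.003,1,0,0,0,0,0,-0.007,1,0,0,0,0,0,-0.012,1,0,0,0,0,0,-0.015,1,0,0,0,0,0,-0.015,1,0,0,0,0,0,-0.015,1,0,0,0,0,0,-0.015,1,0,0,0,0,0,-0.015,1,0,0,0,0,0,-0.015,1,0,0,0,0,0,-0.01,1]}}

```text
clock: 6.12
eef_pos: [672.9, -14.4, 166.5]
tool_rot: [3.142, 0.001, 3.141]
force: [-0.3, 0.2, -2.1]
width: 59.1
gripper_force: 64.5
```

Call:
{"name": "carry_out", "arguments": {"deltas": [0,0,0,0.01,0.015,0,1,0,0,0,0.019,0.029,0,1,0,0,0,0.023,0.035,0,1,0,0,0,0.026,0.04,0,1,0,0,0,0.026,0.04,0,1,0,0,0,0.026,0.04,0,1,0,0,0,0.023,0.035,0,1,0,0,0,0.019,0.029,0,1,0,0,0,0.012,0.019,0,1,0,0,0,0.006,0.01,0,1,0,0,0,0,0,0,1,0,0,0,0,0,0,1]}}

```text
clock: 7.62
eef_pos: [483.2, 276.5, 165.2]
tool_rot: [-3.141, 0.0, 3.14]
force: [0.6, 0.2, -1.2]
width: 59.1
gripper_force: 64.5
```

Call:
{"name": "carry_out", "arguments": {"deltas": [0,0,0,0,0,0.01,1,0,0,0,0,0,0.025,1,0,0,0,0,0,0.03,1,0,0,0,0,0,0.03,1,0,0,0,0,0,0.02,1,0,0,0,0,0,0.015,1,0,0,0,0,0,0.01,1,0,0,0,0,0,0.004,1,0,0,0,0,0,0,1,0,0,0,0,0,0,1]}}

```text
clock: 8.88
eef_pos: [483.1, 278.0, 21.9]
tool_rot: [3.141, 0.001, 3.141]
force: [-0.2, -0.5, -1.0]
width: 58.9
gripper_force: 64.6
```

Call:
{"name": "carry_out", "arguments": {"deltas": [0,0,0,0,0,0.003,1,0,0,0,0,0,0.003,1,0,0,0,0,0,0.002,1,0,0,0,0,0,0,1,0,0,0,0,0,0,1]}}

```text
clock: 9.5
eef_pos: [482.6, 277.7, 13.3]
tool_rot: [3.142, -0.0, 3.141]
force: [-0.4, -0.8, -1.7]
width: 59.0
gripper_force: 64.6
```

Call:
{"name": "carry_out", "arguments": {"deltas": [0,0,0,0,0,0.001,1,0,0,0,0,0,0.001,1,0,0,0,0,0,0,1]}}

```text
clock: 9.88
eef_pos: [482.8, 277.7, 12.4]
tool_rot: [3.141, 0.0, 3.141]
force: [-1.8, -0.6, 8.4]
width: 58.9
gripper_force: 65.5
```

Call:
{"name": "carry_out", "arguments": {"deltas": [0,0,0,0,0,0,0.2,0,0,0,0,0,0,-0.3,0,0,0,0,0,0,-0.7,0,0,0,0,0,0,-1,0,0,0,0,0,0,-1,0,0,0,0,0,0,-1,0,0,0,0,0,0,-1]}}

```text
clock: 10.75
eef_pos: [482.6, 277.7, 11.2]
tool_rot: [-3.142, -0.0, 3.141]
force: [0.9, -0.2, -0.7]
width: 85.1
gripper_force: 0.0
```

Call:
{"name": "carry_out", "arguments": {"deltas": [0,0,0,0,0,-0.005,-1,0,0,0,0,0,-0.01,-1,0,0,0,0,0,-0.02,-1,0,0,0,0,0,-0.03,-1,0,0,0,0,0,-0.035,-1,0,0,0,0,0,-0.035,-1,0,0,0,0,0,-0.03,-1,0,0,0,0,0,-0.02,-1,0,0,0,0,0,-0.005,-1,0,0,0,0,0,0,-1]}}

```text
clock: 12.0
eef_pos: [482.5, 277.6, 201.4]
tool_rot: [3.141, 0.0, 3.141]
force: [-0.4, -0.9, 0.2]
width: 85.2
gripper_force: 0.0
```

Call:
{"name": "carry_out", "arguments": {"deltas": [0,0,0,0,-0.02,0,-1,0,0,0,0,-0.04,0,-1,0,0,0,0,-0.05,0,-1,0,0,0,0,-0.055,0,-1,0,0,0,0,-0.055,0,-1,0,0,0,0,-0.055,0,-1,0,0,0,0,-0.055,0,-1,0,0,0,0,-0.055,0,-1,0,0,0,0,-0.05,0,-1,0,0,0,0,-0.04,0,-1,0,0,0,0,-0.023,0,-1,0,0,0,0,-0.01,0,-1]}}

```text
clock: 13.5
eef_pos: [480.5, -232.6, 200.4]
tool_rot: [-3.142, -0.002, 3.138]
force: [-0.3, 0.6, -0.1]
width: 85.3
gripper_force: 0.0
```

Call:
{"name": "carry_out", "arguments": {"deltas": [0,0,-2.4,0,0,0,-1,0,0,-5,0,0,0,-1,0,0,0,0,0,0,-1,0,0,0,0,0,0,-1,0,0,0,0,0,0,-1]}}

```text
clock: 14.12
eef_pos: [482.5, -229.9, 201.3]
tool_rot: [3.141, -0.0, -3.013]
force: [0.2, -0.2, -0.7]
width: 85.5
gripper_force: 0.0
```

Run:
```python
from h import *
c=ctrl.calibration("wrist"); im=ctrl.get_image("wrist"); np.savez("w4.npz",**c)
t=ctrl.get_image("top"); cv2.imwrite("pics/top4.png",t[:,:,::-1]);cv2.imwrite("pics/w4.png",im[:,:,::-1])
tt=cv2.resize(t[130:280,180:440],None,fx=2.4,fy=2.4,interpolation=cv2.INTER_CUBIC); tt=cv2.copyMakeBorder(tt,0,0,0,max(0,640-tt.shape[1]),0)[:200 if 0 else None,:640]
v=np.vstack([im[:230],tt]); cv2.imwrite("pics/v4.png",v[:,:,::-1]); print(v.shape,np.round(ctrl.read_state()["eef_pos"],1))
```

```text
(590, 640, 3) [ 482.5 -230.1  201.3]
```

View pics/v4.png

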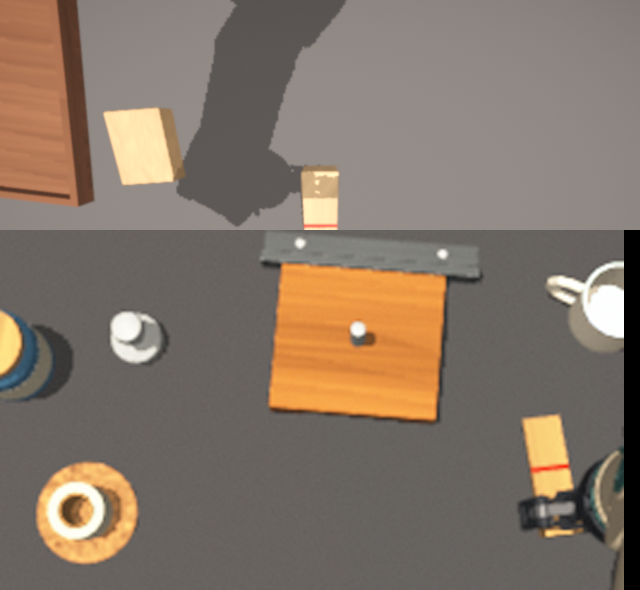

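The roll stands well inside the mat (77,510) and the stand is unmoved. The wedge is centred beneath the wrist view, with its block at (320,183) and red line at row 227. I measure the wedge precisely.

Run:
```python
from h import *
im=cv2.imread("pics/w4.png")[:,:,::-1].copy(); c=dict(np.load("w4.npz"))
k=big(mask(im,(280,150,360,330),(8,50,60),(30,255,255))); print(cv2.boundingRect(k))
k=mask(im,(280,150,360,330),(8,50,60),(30,255,255))|mask(im,(280,150,360,330),(0,130,60),(8,255,255))
k=cv2.morphologyEx(k,cv2.MORPH_CLOSE,np.ones((7,7),np.uint8)); b=big(k)
ap=cv2.approxPolyDP(b,2,True)[:,0]; print(ap.tolist())
for y,z in((170,45),(180,45),(190,45),(210,22),(227,15.5),(245,11),(260,8)):
    x=np.where(k[y])[0]; 
    if len(x): print(y,x[0],x[-1],ray(c,(x[0]-.5,y),z)[:2].round(1),ray(c,(x[-1]+.5,y),z)[:2].round(1), "mid",ray(c,((x[0]+x[-1])/2,y),z)[:2].round(1))
r=mask(im,(280,150,360,330),(0,130,60),(8,255,255)); m=np.argwhere(r); print("red",m.mean(0)[::-1],ray(c,m.mean(0)[::-1],15.5)[:2].round(1)); vx=cv2.fitLine(m[:,::-1].astype(np.float32),2,0,.01,.01).ravel(); a,bb=[ray(c,(x,vx[3]+(x-vx[2])*vx[1]/vx[0]),15.5) for x in(303,337)]; d=bb-a; print("red dir yaw",np.arctan2(-d[0],d[1]))
```

```text
(300, 165, 40, 60)
[[305, 165], [300, 172], [305, 263], [336, 263], [339, 173], [335, 165]]
170 301 337 [ 469.1 -254.6] [ 464.1 -215.6] mid [ 466.6 -235.1]
180 300 338 [ 480.  -254.5] [ 474.7 -213. ] mid [ 477.3 -233.7]
190 301 338 [ 490.9 -252.2] [ 485.6 -211.4] mid [ 488.2 -231.8]
210 302 337 [ 520.9 -249.5] [ 515.4 -207. ] mid [ 518.2 -228.2]
227 303 337 [ 544.8 -246. ] [ 539.2 -203.2] mid [ 542.  -224.6]
245 304 337 [ 570.7 -242.2] [ 565.2 -199.2] mid [ 568.  -220.7]
260 305 336 [ 593.1 -238.6] [ 587.8 -197.1] mid [ 590.4 -217.8]
red [320.  225.5] [ 540.1 -224.9]
red dir yaw 0.12860391607265165
```

Call:
{"name": "carry_out", "arguments": {"deltas": [0,0,0,0,-0.002,0.015,-1,0,0,0,0,0,0.025,-1,0,0,0,0,0,0.03,-1,0,0,0,0,0,0.03,-1,0,0,0,0,0,0.03,-1,0,0,0,0,0,0.025,-1,0,0,0,0,0,0.018,-1,0,0,0,0,0,0.012,-1,0,0,0,0,0,0.008,-1,0,0,0,0,0,0,-1,0,0,0,0,0,0,-1]}}

```text
clock: 15.6
eef_pos: [483.2, -232.5, 8.9]
tool_rot: [-3.141, 0.001, -3.013]
force: [-0.2, 0.3, -0.4]
width: 85.7
gripper_force: 0.0
```

Call:
{"name": "carry_out", "arguments": {"deltas": [0,0,0,0,0,0,0,0,0,0,0,0,0,0.3,0,0,0,0,0,0,1,0,0,0,0,0,0,1,0,0,0,0,0,0,1,0,0,0,0,0,0,1,0,0,0,0,0,0,1,0,0,0,0,0,0,1]}}

```text
clock: 16.6
eef_pos: [483.0, -232.4, 8.8]
tool_rot: [-3.141, 0.001, -3.013]
force: [-0.2, 1.4, 6.0]
width: 39.3
gripper_force: 61.0
```

Gripped. With the wedge flat on the counter I back it off, turn it to the stand's yaw, and slide it sideways to the stand's front.

Call:
{"name": "carry_out", "arguments": {"deltas": [0,0,0,0,0,-0.0005,1,0,0,2.8,0.006,0,0,1,0,0,4,0.009,0,0,1,0,0,4,0.009,0,0,1,0,0,0,0.003,0,0,1,0,0,0,0,0,0,1,0,0,0,0,0,0,1]}}

```text
clock: 17.48
eef_pos: [455.1, -233.7, 8.8]
tool_rot: [3.141, -0.001, 3.082]
force: [-1.7, 0.0, 2.2]
width: 39.2
gripper_force: 60.6
```

Call:
{"name": "carry_out", "arguments": {"deltas": [0,0,0,0.0005,0.01,0,1,0,0,0,0.001,0.02,0,1,0,0,0,0.0015,0.025,0,1,0,0,0,0.0015,0.025,0,1,0,0,0,0.0015,0.025,0,1,0,0,0,0.0015,0.025,0,1,0,0,0,0.0015,0.025,0,1,0,0,0,0.0015,0.025,0,1,0,0,0,0.0015,0.025,0,1,0,0,0,0.001,0.018,0,1,0,0,0,0.0005,0.01,0,1,0,0,0,0,0,0,1]}}

```text
clock: 18.98
eef_pos: [456.5, 0.6, 9.1]
tool_rot: [3.141, -0.001, 3.084]
force: [0.3, -0.5, -0.5]
width: 38.7
gripper_force: 60.4
```

Call:
{"name": "carry_out", "arguments": {"deltas": [0,0,0,0,0,0,1,0,0,0,0,0,0,1]}}

```text
clock: 19.23
eef_pos: [456.7, -1.4, 9.3]
tool_rot: [-3.141, -0.001, 3.08]
force: [-0.3, -0.3, -1.4]
width: 39.3
gripper_force: 60.4
```

Run:
```python
from h import *
t=ctrl.get_image("top"); sc=ctrl.get_image("scene"); cv2.imwrite("pics/top5.png",t[:,:,::-1]); cv2.imwrite("pics/scene5.png",sc[:,:,::-1])
c=ctrl.calibration("top")
k=big(mask(t,(285,142,375,215),(3,90,90),(30,255,255))); ap=cv2.approxPolyDP(k,3,True)[:,0]; print([(q.tolist(),ray(c,q,35)[:2].round(1).tolist()) for q in ap])
r=np.argwhere(mask(t,(290,200,370,280),(0,150,90),(9,255,255))); print(len(r)); 
r=r[(r[:,0]>212)]; print(r[:,::-1].tolist()[:40], ray(c,r.mean(0)[::-1],15.5).round(1))
v=np.hstack([cv2.resize(t[130:280,280:380],None,fx=4,fy=4,interpolation=cv2.INTER_CUBIC)]); cv2.imwrite("pics/v5.png",v[:,:,::-1])
```

```text
[([297, 144], [754.7, 71.3]), ([292, 204], [595.5, 80.3]), ([361, 209], [585.3, -97.2]), ([365, 149], [743.7, -106.8])]
0
[] [nan nan nan]<stdin>:6: RuntimeWarning: Mean of empty slice.
  ret = um.true_divide(
```

View pics/v5.png

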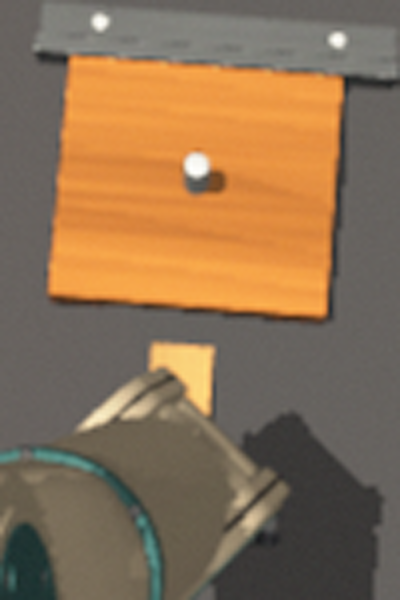

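The top view shows the tip at about (182,344), just ahead of the stand's front and roughly centred, while the wrist hides the red line. I check with the wrist camera and compute the gap.

Run:
```python
from h import *
t=ctrl.calibration("top"); print("top: tip mid",ray(t,(280+182/4-.4,130+344/4-.4),4).round(1),"tip ends",[ray(t,(280+a/4-.4,130+b/4-.4),4)[:2].round(1) for a,b in((150,343),(214,345))])
c=ctrl.calibration("wrist"); im=ctrl.get_image("wrist"); cv2.imwrite("pics/w6.png",im[:,:,::-1])
r=np.argwhere(mask(im,(270,120,370,330),(0,130,60),(8,255,255))); print(len(r), ray(c,r.mean(0)[::-1],15.5).round(1) if len(r) else 0)
k=big(mask(im,(180,220,460,400),(3,75,40),(30,255,255))); print(cv2.boundingRect(k))
for p in((590,-9,35),(590,80,35),(590,-100,35),(571,-8,4)): print(proj(c,p).round(1))
```

```text
top: tip mid [570.7  -5.2   4. ] tip ends [array([571. ,  15.8]), array([570.3, -26.2])]
0 0
(274, 220, 97, 111)
[322.7 476.5]
[475.6 470. ]
[169.1 483.1]
[322.3 400.9]
```

View pics/w6.png

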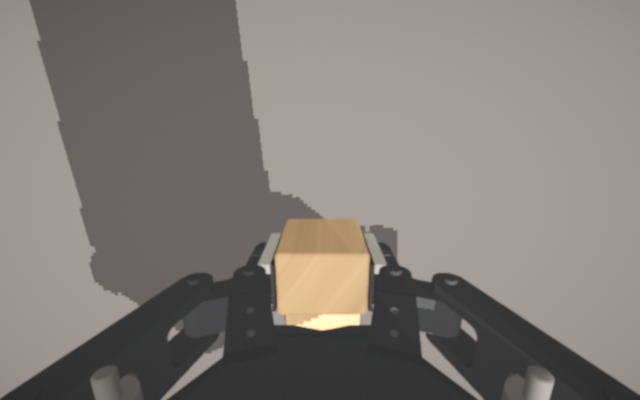

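The wrist camera can't see past the block, so I go by geometry and force. I set the wedge down onto the counter and advance to just before the expected contact (TCP x about 505).

Call:
{"name": "carry_out", "arguments": {"deltas": [0,0,0,0,-0.001,0.0005,1,0,0,0,0,0,0.0004,1,0,0,0,-0.004,0,0,1,0,0,0,-0.006,0,0,1,0,0,0,-0.007,0,0,1,0,0,0,-0.007,0,0,1,0,0,0,-0.007,0,0,1,0,0,0,-0.006,0,0,1,0,0,0,-0.003,0,0,1,0,0,0,0,0,0,1,0,0,0,0,0,0,1]}}

```text
clock: 20.75
eef_pos: [495.7, -3.8, 8.7]
tool_rot: [3.141, -0.002, 3.082]
force: [-2.4, 0.1, 6.5]
width: 38.9
gripper_force: 61.3
```

Run:
```python
from h import *
t=ctrl.calibration("top"); im=ctrl.get_image("top"); cv2.imwrite("pics/top7.png",im[:,:,::-1])
print(np.round(ctrl.read_state()["force"],1))
print("spindle->centre",ray(t,(280+196/4-.4,130+161/4-.4),93).round(1))
hsv=cv2.cvtColor(im,cv2.COLOR_RGB2HSV)
for x in(305,320,345): print(x,[(y,hsv[y,x].tolist()) for y in range(202,212)],[(y,hsv[y,x].tolist()) for y in range(142,151)])
```

```text
[-3.8  0.1  6.1]
spindle->centre [673.8 -12.6  93. ]
305 [(202, [16, 179, 246]), (203, [16, 180, 245]), (204, [13, 182, 202]), (205, [12, 154, 78]), (206, [9, 61, 84]), (207, [12, 25, 101]), (208, [10, 22, 103]), (209, [8, 20, 103]), (210, [16, 45, 135]), (211, [18, 65, 200])] [(142, [30, 11, 135]), (143, [25, 14, 111]), (144, [13, 162, 203]), (145, [15, 179, 245]), (146, [16, 180, 243]), (147, [15, 180, 238]), (148, [14, 179, 235]), (149, [15, 181, 239]), (150, [15, 178, 242])]
320 [(202, [18, 68, 147]), (203, [18, 68, 146]), (204, [18, 67, 114]), (205, [18, 62, 94]), (206, [19, 69, 134]), (207, [17, 73, 150]), (208, [18, 71, 148]), (209, [17, 67, 140]), (210, [18, 66, 131]), (211, [18, 71, 157])] [(142, [34, 14, 132]), (143, [25, 12, 133]), (144, [35, 13, 119]), (145, [14, 140, 202]), (146, [16, 169, 244]), (147, [15, 175, 245]), (148, [15, 178, 243]), (149, [15, 181, 239]), (150, [15, 180, 238])]
345 [(202, [15, 179, 243]), (203, [15, 178, 245]), (204, [16, 178, 247]), (205, [17, 175, 249]), (206, [17, 175, 249]), (207, [14, 182, 218]), (208, [13, 169, 101]), (209, [12, 57, 81]), (210, [10, 16, 95]), (211, [21, 17, 103])] [(142, [35, 12, 129]), (143, [34, 14, 127]), (144, [40, 12, 129]), (145, [35, 12, 130]), (146, [20, 14, 112]), (147, [12, 147, 187]), (148, [15, 184, 237]), (149, [16, 181, 242]), (150, [15, 178, 244])]
```

Call:
{"name": "carry_out", "arguments": {"deltas": [0,0,0,-0.003,0,0,1,0,0,0,-0.003,0,0,1,0,0,0,0,0,0,1]}}

```text
clock: 21.18
eef_pos: [501.7, -4.1, 8.7]
tool_rot: [3.141, -0.002, 3.082]
force: [-2.9, 0.7, 6.3]
width: 39.5
gripper_force: 61.1
```

Call:
{"name": "carry_out", "arguments": {"deltas": [0,0,0,-0.001,0,0,1,0,0,0,-0.001,0,0,1,0,0,0,0,0,0,1]}}

```text
clock: 21.55
eef_pos: [503.2, -4.3, 8.8]
tool_rot: [3.141, -0.003, 3.081]
force: [-5.0, 0.9, 7.6]
width: 39.5
gripper_force: 61.4
```

Call:
{"name": "carry_out", "arguments": {"deltas": [0,0,0,-0.001,0,0,1,0,0,0,-0.001,0,0,1,0,0,0,0,0,0,1]}}

```text
clock: 21.92
eef_pos: [505.2, -4.4, 8.7]
tool_rot: [3.141, -0.003, 3.081]
force: [-4.4, 0.8, 7.5]
width: 39.7
gripper_force: 61.4
```

Call:
{"name": "carry_out", "arguments": {"deltas": [0,0,0,-0.001,0,0,1,0,0,0,-0.001,0,0,1,0,0,0,0,0,0,1]}}

```text
clock: 22.3
eef_pos: [507.2, -4.5, 8.8]
tool_rot: [3.141, -0.003, 3.081]
force: [-4.4, 0.5, 7.4]
width: 39.3
gripper_force: 61.4
```

Call:
{"name": "carry_out", "arguments": {"deltas": [0,0,0,-0.001,0,0,1,0,0,0,-0.001,0,0,1,0,0,0,0,0,0,1]}}

```text
clock: 22.68
eef_pos: [508.8, -4.6, 8.8]
tool_rot: [3.14, -0.003, 3.081]
force: [-5.4, 0.6, 9.0]
width: 40.0
gripper_force: 61.6
```

Call:
{"name": "carry_out", "arguments": {"deltas": [0,0,0,-0.001,0,0,1,0,0,0,-0.001,0,0,1,0,0,0,0,0,0,1]}}

```text
clock: 23.05
eef_pos: [509.0, -4.6, 8.8]
tool_rot: [3.14, -0.006, 3.081]
force: [-8.7, 0.6, 12.6]
width: 39.1
gripper_force: 62.0
```

Call:
{"name": "carry_out", "arguments": {"deltas": [0,0,0,-0.001,0,0,1,0,0,0,-0.001,0,0,1,0,0,0,0,0,0,1]}}

```text
clock: 23.42
eef_pos: [509.3, -4.5, 8.7]
tool_rot: [3.139, -0.009, 3.081]
force: [-11.7, 0.6, 15.5]
width: 38.9
gripper_force: 62.4
```

Run:
```python
from h import *
im=ctrl.get_image("top"); cv2.imwrite("pics/top8.png",im[:,:,::-1]); o=cv2.imread("pics/top5.png")[:,:,::-1]; t=ctrl.calibration("top")
def edges(a):
    a=np.float32(a[:,:,0]); out=[]
    for x in(300,305,310,345,350,355):
        col=a[:,x]; 
        def cross(r0,r1,th):
            for y in range(r0,r1):
                if (col[y]-th)*(col[y+1]-th)<=0: return y+(th-col[y])/(col[y+1]-col[y])
        out.append((x,round(cross(139,152,185) or 0,2),round(cross(198,212,175) or 0,2)))
    return out
for a in(o,im): print(edges(a))
g=lambda a:np.float32(cv2.cvtColor(np.ascontiguousarray(a[138:200,288:372]),cv2.COLOR_RGB2GRAY)); print(cv2.phaseCorrelate(g(o),g(im)))
s=ctrl.read_state();print(np.round(s["force"],1),np.round(s["torque"],2),np.round(s["eef_pos"],1))
```

```text
[(300, np.float32(143.74), np.float32(204.03)), (305, np.float32(143.81), np.float32(204.21)), (310, np.float32(144.29), np.float32(204.56)), (345, np.float32(146.96), np.float32(207.37)), (350, np.float32(147.54), np.float32(208.11)), (355, np.float32(147.96), np.float32(208.27))]
[(300, np.float32(143.71), np.float32(203.85)), (305, np.float32(143.78), np.float32(208.55)), (310, np.float32(144.25), np.float32(202.72)), (345, np.float32(146.94), np.float32(207.35)), (350, np.float32(147.41), np.float32(207.91)), (355, np.float32(147.96), np.float32(208.24))]
((0.059893030454404084, -0.008373216044908816), 0.8878006628817983)
[-12.5   0.7  15.1] [-0.18  1.78 -0.05] [509.3  -4.5   8.8]
```

The stand hasn't moved, so contact came at TCP x of about 508.8. The counter load (15 N) is adding friction and tilting the wrist slightly. I ease the vertical load and the pitch.

Call:
{"name": "carry_out", "arguments": {"deltas": [0,0,0,0,0,-0.0006,1,0,-0.3,0,0,0,0,1,0,0,0,0,0,0,1]}}

```text
clock: 23.85
eef_pos: [511.1, -4.5, 8.7]
tool_rot: [3.14, -0.001, 3.082]
force: [-6.0, 0.5, 6.0]
width: 39.8
gripper_force: 60.9
```

Call:
{"name": "carry_out", "arguments": {"deltas": [0,0,0,-0.001,0,0,1,0,0,0,-0.001,0,0,1,0,0,0,0,0,0,1]}}

```text
clock: 24.22
eef_pos: [511.2, -4.5, 8.8]
tool_rot: [3.139, -0.005, 3.081]
force: [-10.2, 0.4, 9.6]
width: 39.6
gripper_force: 61.7
```

Call:
{"name": "carry_out", "arguments": {"deltas": [0,-0.2,0,-0.001,0,-0.0003,1,0,0,0,-0.001,0,0,1,0,0,0,0,0,0,1]}}

```text
clock: 24.6
eef_pos: [512.4, -4.5, 8.8]
tool_rot: [3.139, -0.003, 3.081]
force: [-11.0, 0.6, 7.7]
width: 39.3
gripper_force: 61.5
```

Call:
{"name": "carry_out", "arguments": {"deltas": [0,0,0,-0.001,0,0,1,0,0,0,-0.001,0,0,1,0,0,0,0,0,0,1]}}

```text
clock: 24.98
eef_pos: [514.5, -4.5, 8.8]
tool_rot: [3.139, -0.003, 3.081]
force: [-11.6, 0.2, 8.0]
width: 39.1
gripper_force: 61.5
```

```bash
cat > e.py <<'E'
from h import *
import sys
im=ctrl.get_image("top"); cv2.imwrite(f"pics/{sys.argv[1]}.png",im[:,:,::-1])
def edges(a):
    a=np.float32(a[:,:,0]); out=[]
    for x in(298,301,350,355):
        col=a[:,x]
        def cross(r0,r1,th):
            for y in range(r0,r1):
                if (col[y]-th)*(col[y+1]-th)<=0: return float(round(y+(th-col[y])/(col[y+1]-col[y]),2))
        out.append((x,cross(139,152,185),cross(198,212,175)))
    return out
def spin(a):
    m=mask(a,(318,160,340,182),(0,0,200),(180,60,255)); M=cv2.moments(m,True); return round(M["m10"]/M["m00"],2),round(M["m01"]/M["m00"],2),M["m00"]
for a in(cv2.imread("pics/top5.png")[:,:,::-1].copy(),im): print(edges(a),spin(a))
s=ctrl.read_state();print(np.round(s["force"],1),np.round(s["torque"],2),np.round(s["eef_pos"],1))
E
python3 e.py top9
```

```text
[(298, 143.4600067138672, 203.60000610351562), (301, 143.75999450683594, 204.13999938964844), (350, 147.5399932861328, 208.11000061035156), (355, 147.9600067138672, 208.27000427246094)] (328.5, 170.79, 28.0)
[(298, 142.55999755859375, 203.1300048828125), (301, 142.66000366210938, 203.17999267578125), (350, 146.72999572753906, 207.22999572753906), (355, 146.8300018310547, 207.42999267578125)] (328.5, 169.79, 28.0)
[-10.4   1.    7.3] [-0.12  2.08 -0.06] [514.5  -4.5   8.8]
```

The stand slid back about 2.3 mm towards its stop, as the described gap allows. I continue.

Call:
{"name": "carry_out", "arguments": {"deltas": [0,0,0,-0.0015,0,0,1,0,0,0,-0.0015,0,0,1,0,0,0,-0.0015,0,0,1,0,0,0,-0.0015,0,0,1,0,0,0,0,0,0,1]}}

```text
clock: 25.65
eef_pos: [520.7, -4.8, 8.8]
tool_rot: [3.139, -0.002, 3.082]
force: [-9.8, -0.2, 7.2]
width: 39.2
gripper_force: 61.3
```

Call:
{"name": "carry_out", "arguments": {"deltas": [0,0,0,-0.0015,0,0,1,0,0,0,-0.0015,0,0,1,0,0,0,0,0,0,1]}}

```text
clock: 26.02
eef_pos: [523.8, -5.0, 8.8]
tool_rot: [3.139, -0.002, 3.082]
force: [-9.8, 1.1, 6.9]
width: 39.0
gripper_force: 61.3
```

```bash
python3 e.py top10
```

```text
[(298, 143.4600067138672, 203.60000610351562), (301, 143.75999450683594, 204.13999938964844), (350, 147.5399932861328, 208.11000061035156), (355, 147.9600067138672, 208.27000427246094)] (328.5, 170.79, 28.0)
[(298, 142.64999389648438, 202.97999572753906), (301, 142.66000366210938, 204.77000427246094), (350, 146.83999633789062, 205.69000244140625), (355, 146.8800048828125, 207.3000030517578)] (328.69, 169.55, 29.0)
[-9.9  0.7  7.3] [-0.05  2.   -0.04] [523.8  -5.    8.8]
```

Call:
{"name": "carry_out", "arguments": {"deltas": [0,0,0,-0.0015,0,0,1,0,0,0,-0.0015,0,0,1,0,0,0,-0.0015,0,0,1,0,0,0,-0.0015,0,0,1,0,0,0,-0.0015,0,0,1,0,0,0,-0.0015,0,0,1,0,0,0,-0.0015,0,0,1,0,0,0,-0.0015,0,0,1,0,0,0,0,0,0,1,0,0,0,0,0,0,1]}}

```text
clock: 27.32
eef_pos: [536.0, -5.7, 8.8]
tool_rot: [3.139, -0.002, 3.082]
force: [-9.2, 1.2, 5.5]
width: 39.4
gripper_force: 61.1
```

```bash
python3 e.py top11
python3 - <<'E'
from h import *
t=cv2.imread("pics/top11.png"); s=ctrl.get_image("scene")[:,:,::-1]; cv2.imwrite("pics/scene11.png",s)
a=cv2.resize(t[130:250,280:380],None,fx=4,fy=4,interpolation=cv2.INTER_CUBIC); b=cv2.resize(s[180:280,250:350],None,fx=4,fy=4.8,interpolation=cv2.INTER_CUBIC)
cv2.imwrite("pics/v11.png",np.hstack([a,b]))
# centroid of the spindle tip in both views, moment-weighted, before/after, vs predicted for a given lift
ct=ctrl.calibration("top"); c0=np.array([671.5,-14]);u=np.array([.998,-.06])
rear=np.r_[c0+u*80,0]
for lift in(0,4,5,5.5,6,7):
    th=np.arcsin(lift/160); p=np.r_[c0+u*(80-80*np.cos(th)+93*np.sin(th)+(2.2 if lift else 0)),80*np.sin(th)+93*np.cos(th)]
    print(lift,proj(ct,p).round(2))
def wc(im,c):
    im=im.astype(float).min(2); w=np.clip(im[160:180,320:338]-150,0,None); y,x=np.mgrid[160:180,320:338]; return (x*w).sum()/w.sum(),(y*w).sum()/w.sum()
for n in("top5","top9","top10","top11"): print(n,np.round(wc(cv2.imread(f"pics/{n}.png"),0),2))
E
```

```text
[(298, 143.4600067138672, 203.60000610351562), (301, 143.75999450683594, 204.13999938964844), (350, 147.5399932861328, 208.11000061035156), (355, 147.9600067138672, 208.27000427246094)] (328.5, 170.79, 28.0)
[(298, 142.6199951171875, 200.8000030517578), (301, 142.6699981689453, 198.77999877929688), (350, 146.80999755859375, 201.52000427246094), (355, 146.89999389648438, 204.38999938964844)] (328.68, 169.24, 25.0)
[-8.4  1.   5.5] [ 0.04  1.89 -0.06] [536.   -5.7   8.8]
0 [329.14 170.75]
4 [329.29 168.79]
5 [329.3  168.51]
5.5 [329.31 168.37]
6 [329.32 168.23]
7 [329.34 167.95]
top5 [328.64 170.89]
top9 [328.66 169.91]
top10 [328.71 169.69]
top11 [328.76 169.25]
```

View pics/v11.png

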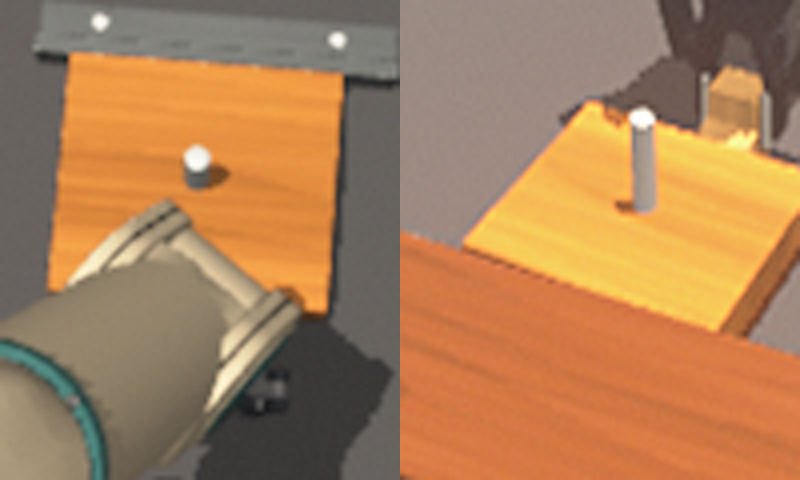

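The crop shows the stand up against its stop with the front covered by the arm from above. In the scene view the wedge's block sits squarely before the stand's front edge. I check the lift with sub-pixel flow of fixed points between before and now.

Run:
```python
from h import *
c0=np.array([671.5,-14.]);u=np.array([.998,-.06]);n=np.array([.06,.998])
def pt(x,y,z,lift,gap):
    th=np.arcsin(lift/160); X=80-(80-x)*np.cos(th)+z*np.sin(th)+gap; Z=(80-x)*np.sin(th)+z*np.cos(th); return np.r_[c0+u*X+n*y,Z]
pts={"tip":(0,0,93),"FL":(-80,90,35),"FR":(-80,-90,35),"RL":(80,90,35),"RR":(80,-90,35)}
for cam,a,b in(("scene","scene5","scene11"),("top","top5","top11")):
    c=ctrl.calibration(cam); A=cv2.imread(f"pics/{a}.png",0);B=cv2.imread(f"pics/{b}.png",0)
    for k,p in pts.items():
        q=proj(c,pt(*p,0,0)); f,st,e=cv2.calcOpticalFlowPyrLK(A,B,np.float32([[q]]),None,winSize=(11,11),maxLevel=0)
        print(cam,k,q.round(0),"obs",(f[0,0]-q).round(2),"err",e[0,0].round(1),"pred", {L:(proj(c,pt(*p,L,2.3))-q).round(2).tolist() for L in(3,4,5,6)})
```

```text
scene tip [311. 204.] obs [-0.8   0.01] err 12.2 pred {3: [-0.79, 0.22], 4: [-0.91, 0.16], 5: [-1.03, 0.1], 6: [-1.15, 0.04]}
scene FL [356. 217.] obs [-0.3  -1.14] err 2.1 pred {3: [-0.41, -0.42], 4: [-0.44, -0.69], 5: [-0.46, -0.97], 6: [-0.49, -1.24]}
scene FR [298. 202.] obs [-0.75 -0.19] err 11.4 pred {3: [-0.58, -0.44], 4: [-0.63, -0.71], 5: [-0.69, -0.97], 6: [-0.75, -1.24]}
scene RL [329. 249.] obs [-0.08 -0.03] err 1.2 pred {3: [-0.56, 0.67], 4: [-0.61, 0.72], 5: [-0.65, 0.77], 6: [-0.69, 0.82]}
scene RR [266. 230.] obs [-0.52  0.42] err 3.4 pred {3: [-0.66, 0.58], 4: [-0.71, 0.63], 5: [-0.76, 0.67], 6: [-0.81, 0.72]}
top tip [329. 171.] obs [ 0.09 -1.64] err 3.8 pred {3: [0.13, -1.73], 4: [0.14, -2.01], 5: [0.16, -2.28], 6: [0.18, -2.56]}
top FL [292. 203.] obs [ 0.09 -0.86] err 14.8 pred {3: [0.02, -1.32], 4: [-0.0, -1.47], 5: [-0.02, -1.62], 6: [-0.04, -1.78]}
top FR [362. 209.] obs [ 0.14 -0.93] err 11.4 pred {3: [0.16, -1.31], 4: [0.19, -1.46], 5: [0.22, -1.61], 6: [0.26, -1.77]}
top RL [297. 143.] obs [-0.01 -0.31] err 5.3 pred {3: [0.1, -1.09], 4: [0.1, -1.17], 5: [0.11, -1.25], 6: [0.12, -1.33]}
top RR [366. 148.] obs [ 0.11 -0.08] err 3.4 pred {3: [0.07, -1.1], 4: [0.08, -1.18], 5: [0.08, -1.26], 6: [0.09, -1.34]}
```

The contact point (508.7), the measured stand shift and the pivot at the stop put the red line at the edge at TCP x of about 537.5. That leaves 1.5 mm to push.

Call:
{"name": "carry_out", "arguments": {"deltas": [0,0,0,-0.001,0,0,1,0,0,0,-0.0005,0,0,1,0,0,0,0,0,0,1,0,0,0,0,0,0,1]}}

```text
clock: 27.92
eef_pos: [537.3, -5.8, 8.8]
tool_rot: [3.139, -0.002, 3.082]
force: [-8.6, 1.6, 5.6]
width: 39.5
gripper_force: 61.2
```

```bash
python3 -c "
from cell import ctrl
print(ctrl.finish_job())"
```

```text
the job is handed in; nothing more can be done
None
```

The job is handed in: the roll stands on the mat and the gripped wedge is under the stand's front, to about the red line by contact force and geometry; the arm hid the line and camera lift checks were inconclusive (about 4 to 5.6 mm).

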